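# Third hand for a door rack

## Robot

A 7-joint arm with a two-finger parallel gripper is mounted at the origin on the work surface. World frame = base frame: x ahead of the robot, y to its left, z up, the work surface at z = 0. Lengths are in mm, angles in rad, forces in N, time in s.
With the tool pointing down it reaches from about 425 to 950 mm from the base axis. Payload 4.7 kg.
Tool frame: the origin (TCP) lies midway between the tips of the shut fingers; the grasp point (between the pads) lies 19 mm behind it (bot.tcp_to_grasp is the distance from the TCP to the grasp point, in mm); z points along the fingers, y is the line along which they close (so a half turn about z gives the same grasp; the last joint's range is limited). The gripper opens to 85 mm and grips with 20 to 120 N. Pads are 22 mm wide; open, the fingers measure 114 mm over their backs; the gripper's body (76 mm by 85 mm) begins 54 mm behind the grasp point. The pads swing forward as they close: fully open they stand 13 mm farther back than shut.
Start: joints at [-1.231, 0.469, -0.049, 1.532, 0.024, 1.141, -0.082], TCP at [243.296, 629.649, 206.935] pointing down, gripper open.
Joint ranges: [-2.59, 2.59], [-0.33, 1.99], [-1.39, 1.29], [0.1, 2.45], [-1.04, 4.18], [0.21, 1.99], [-2.66, 2.66]. Speed limits (rad/s): [2.57, 2.57, 3.14, 3.14, 3.14, 3.14, 3.14].

## Interface

Orientations are given as a 3x3 rotation matrix whose columns are the frame's x, y, z axes.
In Python, from rig import bot, hand, grab_frame, ticket gives the robot as it stands. The module is installed in compiled form; this text tells all that it offers. Calls block until the motion is done:
- bot.reach(position, orientation): joint-space move of the TCP to a pose.
- bot.move_linear(position, frame=None, rate=150, force_limit=None): straight line of the TCP; frame=None keeps the orientation; rate is the mean speed in mm/s. With force_limit (N) it stops when the force on the tool has changed by that much, and returns True; else False.
- bot.movej(angles): joint-space move.
- hand.command_gripper(opening, newtons=None): finger opening in mm; newtons is the grip in N (None keeps the last); returns when the fingers have stopped.
- bot.sleep(seconds).
- bot.inverse_kinematics(position, orientation): joint angles nearest the present ones, or None.
- bot.read_state(): the state.
- grab_frame(name): name is "scene" or "side" or "wrist"; returns a dict with "pixels" (400x640x3 uint8, blue, green, red), "fx", "fy", "cx", "cy" (pixels), "rvec" (rotation vector, rad) and "tvec" (3), from world to camera coordinates, as OpenCV has them. Camera axes: x right, y down, z forward; pixel columns grow to the right and rows downward; lengths in mm; the calibration is good to about 2 mm. A picture is of the moment at which its call begins. There is no depth.
A pose or a line that the arm cannot do raises bot.Unreachable and nothing moves.
- ticket.hand_in(): hands the job in; it is judged then, once.
The state is a dict: "time_s": time; "q": joint angles; "qd": joint speeds; "effort": joint torques, N m; "tcp_pos": TCP position; "orientation": TCP orientation; "wrist_force": force on the tool from outside, world axes, zero at the start; "wrist_torque": the same for the moment, N m; "gripper_width": finger opening in mm; "finger_force": force on a finger pad.
Only numpy, scipy, OpenCV 4.12 (cv2) and the standard library are available. Lean on these libraries where they do the work, as an engineer would, in place of code of your own. Each camera call takes 0.05 s, during which the arm holds its last target. There are 200 camera calls.

## Task

Swing the door of the small grey cupboard fully open by its handle, until its hinges stop it. Then pick up the beech spice rack and hold it for me over the pencilled outline on the inside of the door, level and with its back board flat on the door, pressing it on with a steady push of about 10 newtons so that I can screw it down. Finish while still gripping and pressing it there, do not let go, and leave everything else on the table where it stands.

Things in the scene. Friction and masses are not known exactly. Their poses are not given: they have to be found in the camera images.
- cupboard: small wall cupboard of grey laminate standing on the table (fixed), 256 wide, 217 deep with its door, 316 mm high. Origin: on the table at the foot of the hinge edge, in the plane of the closed door's outer face. x points into the cupboard (its front faces -x), y to the left seen from the robot; it reaches from y = 0 to +256 mm and x = 0 to 217 mm. It carries the door.
- door (a joint): opening angle of the cupboard's only door (rad): 0 shut, 1.66 fully open at the hinges' stop. Hinged at its right edge seen from the robot; the free edge swings towards the robot and then to the right, so the open door's inside looks left (+y). It turns lightly (0.12 N m friction) and stays where left. The stop is firm: once the rack is on it, the push rises about 10 N per mm.
- door_hinge (a point): point on the door's vertical hinge line (it passes through the cupboard's origin) at the height of the door's top edge, 312 mm above the table. The door is 254 wide, 16 thick, 308 mm high, 0.9 kg, lower edge 4 mm above the table. The point turns with the door: y points along the door from the hinge to the free edge, x is the normal from the outer to the inner face.
- handle_grip (a point): the door's handle is an upright T-bar of brushed steel on its outer face: round bar 10 mm thick, 130 mm long, its upper end 18 mm under the door's top edge, 226 mm from the hinge line, bar centre 35 mm off the face, on two posts 62 and 126 mm under the top edge. This point: centre of the bar, 30 mm under the door's top edge (282 mm above the table). Same axes as door_hinge.
- door_place (a point): centre of the pencilled outline (160 wide, 60 mm high, lines 1.5 mm) on the inner face of the door, where the rack's back belongs: midway across the door, 128 mm from the hinge line, 55 mm under the door's top edge (257 mm above the table). It turns with the door: x is the normal that points out of the inner face, y points along the door away from the hinge, z up.
- rack: spice rack of plain beech, an open tray standing upright and loose on the table, 160 long (x), 90 deep (y), 60 mm high, about 0.25 kg. Origin: centre of its underside. Flat back board (12 mm thick, 60 high, two screw holes) at -y, outer face at y = -45; this face goes on the door. Front slat at y = +35 to +45, z = 24 to 60 mm. End boards 10 mm, floor 8 mm thick.
- rack_slat (a point): middle of the front slat's top edge: rack frame x = 0, y = +40, z = +60 mm. The slat is 10 mm thick and 36 mm high, with an open gap below it and 68 mm clear inside between it and the back board. A good grasp is the slat between the fingers, one inside and one outside the rack, closing along the rack's y.
- bottle: bystander: brown glass bottle, 62 mm diameter, 230 mm tall. Origin: centre of its underside.
- tub: bystander: round food tub with a clear lid, 102 mm diameter, 82 mm high. Origin: centre of its underside.
- mug: bystander: white mug, 80 mm diameter, 92 mm high, handle at +y. Origin: centre of its underside.
- jar: bystander: small clear jar with a steel lid, 60 mm diameter, 75 mm high. Origin: centre of its underside.
- screwdriver: bystander: screwdriver lying on the table, 200 mm long, black handle. Origin: on the table under the middle of it, x along it to the tip.
- roll: bystander: roll of kitchen paper standing on end, 112 mm diameter, 220 mm tall. Origin: centre of its underside.
- coin_tray: bystander: clear tray with coins, 170 x 120 x 45 mm. Origin: centre of its underside.
Mind the look-alikes: they are no part of the job. Leave any green look-alike of the rack alone.

How it is judged (in metres and radians):
On the way, in this order (a step that is already met when the one before it is completed fails the run):
1. the door is drawn open by its handle (past 0.4 rad with the fingers touching it, at the handle) (value of joint door above 0.4 rad and contact force between the fingers and cupboard above 0.3 N and distance between the grasp point and handle_grip below 0.06 m), for 0.05 s.
2. the door is fully open (past 1.6 rad) (value of joint door above 1.6 rad), for 0.2 s.
3. the rack is held over the outline and pressed on with 5 to 18 N for a second (x of rack_slat in the frame of door_place between 0.079 and 0.091 m and y of rack_slat in the frame of door_place between -0.015 and 0.015 m and z of rack_slat in the frame of door_place between 0.015 and 0.045 m and angle between the y axis of rack and the x axis of door_place, either way round below 0.07 rad and angle between rack's own z axis and vertical below 0.09 rad and contact force between rack and cupboard between 5 and 18 N and value of joint door above 1.6 rad and contact force between the fingers and rack above 2 N), for 1 s.
At the end, for the whole second after the job is handed in: Still gripping the rack: door at its stop (past 1.6 rad), rack within 15 mm of the outline along the door and in height, back on the door (slat within 6 mm of its depth), flat within 0.07 rad, level within 0.09 rad, at rest, pressed on with 5 to 18 N through the last second (all of step 3 and linear speed of rack below 0.02 m/s); the arm keeps its last pose, push and grip.
It fails at once if a bystander is moved by more than 3 cm (distance of any of bottle, tub, mug, jar, screwdriver, roll, coin_tray from where it was at the start of the episode above 0.03 m).
It fails at once if a bystander is knocked over (angle between any of bottle, tub, mug, jar, roll, coin_tray's own z axis and vertical above 0.4 rad).
It also fails if it takes over 72 s, if anything falls off the work surface, if the arm or the gripper's body presses on something with over 40 N, if the wrist force passes 120 N, or if a joint passes its speed limit or range.

## Working session

There is one attempt and no reset: what is moved stays moved. The work goes in short steps, each a Python script; the robot and the scene stay as the last script left them, time stands still between calls to the robot, and variables do not carry over. Pictures are saved under pics/ and viewed, at most 10 in all, crops included, and the job is handed in when it is done.

```bash
mkdir -p pics; python3 - <<'E'
from rig import bot,hand,grab_frame
import cv2,numpy as np
for n in ["scene","side","wrist"]:
    f=grab_frame(n); cv2.imwrite(f"pics/{n}0.png",f["pixels"])
    R=cv2.Rodrigues(np.array(f["rvec"],float))[0]; print(n,f["fx"],f["cx"],f["cy"],(-R.T@np.array(f["tvec"]).ravel()).round(),R[2].round(2))
a=cv2.imread("pics/scene0.png")
print(bot.read_state())
E
```

```text
scene 432.936351367372 315.03427486200997 201.25807190520612 [ 556.  819. 1576.] [-0.02 -0.5  -0.86]
side 364.37951480188593 316.6153919851312 208.1188840704698 [  394. -1066.   912.] [ 0.09  0.82 -0.56]
wrist 330.5206765898282 317.56608690629264 202.50689683072466 [169. 657. 373.] [ 0.29 -0.11 -0.95]
{'time_s': 0.15, 'q': array([-1.23090702,  0.46928892, -0.04860303,  1.53343002,  0.02409594,
        1.14101979, -0.08229726]), 'qd': array([-0.00047939, -0.00181169,  0.00089359, -0.00344394,  0.00136521,
        0.00084837,  0.0007722 ]), 'effort': array([ 4.97638393e-04, -5.10769022e+01, -4.68537526e-02, -2.37974793e+01,
        1.07188345e-02,  5.54945727e-03,  2.11011454e-06]), 'tcp_pos': array([243.12858304, 629.16063925, 206.07603715]), 'orientation': array([[-9.32776774e-01,  3.60454182e-01, -5.22244403e-04],
       [ 3.60454558e-01,  9.32775615e-01, -1.47087252e-03],
       [-4.30453081e-05, -1.56024110e-03, -9.99998782e-01]]), 'wrist_force': array([-1.77044941, -0.3285055 , -0.48895707]), 'wrist_torque': array([-0.00888073,  0.06710841, -0.00637491]), 'finger_force': 0.0, 'gripper_width': 85.41560027092972}
```

View pics/scene0.png

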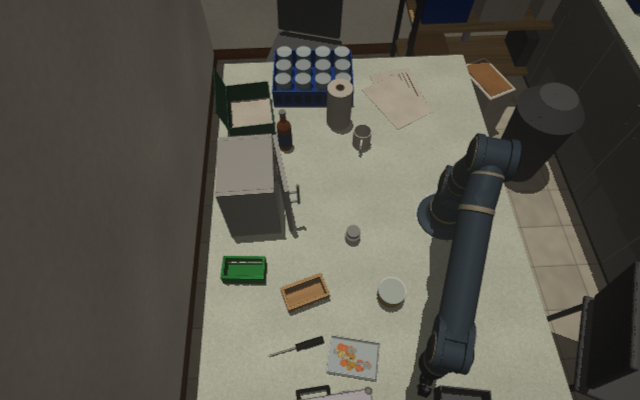

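View pics/side0.png

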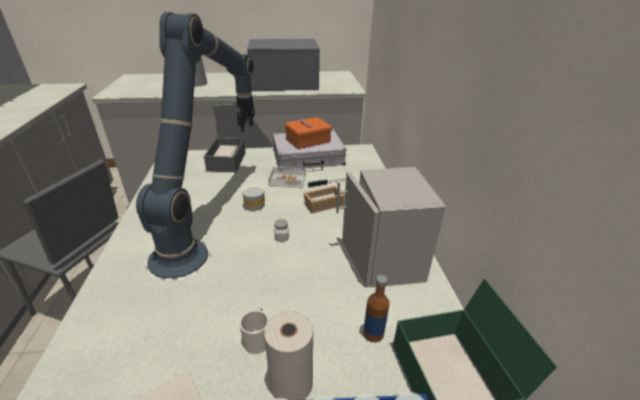

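The scene shows the cupboard at (250,185) with its handle at about (297,193). The bottle is at (284,132), roll (340,105), mug (362,135), jar (353,233), tub (391,291), screwdriver (297,347) and coin tray (353,357).

Rack candidates are the beech tray (305,292), the green look-alike (244,269) and the orange tray off the table (490,78). I choose the beech one at (305,292) and check it in one crop.

```bash
python3 - <<'E'
import cv2,numpy as np
a=cv2.imread("pics/scene0.png")
c=a[120:320,205:345]; b=cv2.resize(c,None,fx=3,fy=3,interpolation=cv2.INTER_CUBIC)
s=cv2.imread("pics/side0.png")[155:285,290:450]
d=cv2.resize(s,(360,292),interpolation=cv2.INTER_CUBIC)
o=np.zeros((600,790,3),np.uint8); o[:600,:420]=b; o[:292,425:785]=d
o=np.clip(o*1.5,0,255).astype(np.uint8)
cv2.imwrite("pics/crop1.png",o)
E
```

```text
(no output)
```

View pics/crop1.png

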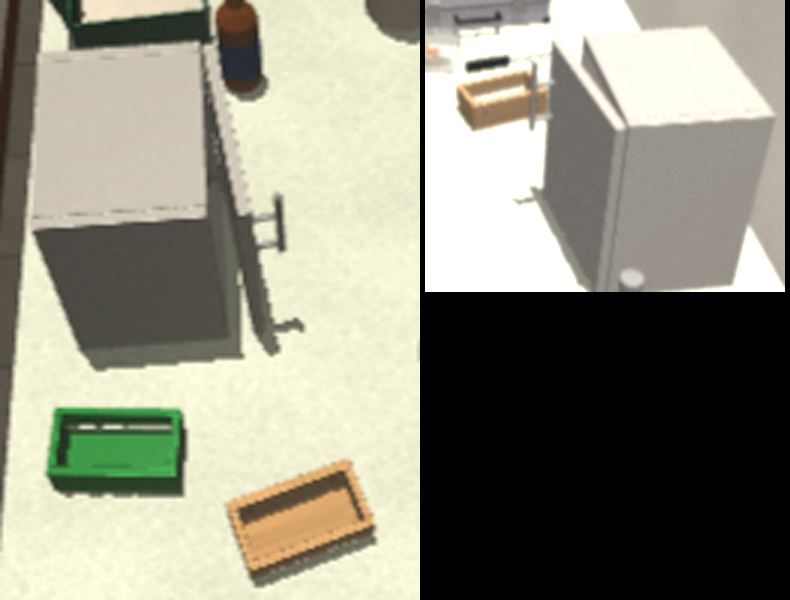

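The choice is confirmed: the beech rack, with its ends at about (281–330, 275–312) in the full image. The door is slightly ajar, with the bar's top at (298,186). Next I cast rays for the main points.

```bash
cat > h.py <<'E'
import cv2,numpy as np
from rig import bot,hand,grab_frame,ticket
def ray(f,uv):
    K=np.array([[f["fx"],0,f["cx"]],[0,f["fy"],f["cy"]],[0,0,1.]])
    R=cv2.Rodrigues(np.array(f["rvec"],float))[0]; t=np.array(f["tvec"],float).ravel()
    d=R.T@np.linalg.inv(K)@np.array([uv[0],uv[1],1.]); return -R.T@t,d
def onz(f,uv,z):
    o,d=ray(f,uv); return o+d*(z-o[2])/d[2]
def proj(f,P):
    K=np.array([[f["fx"],0,f["cx"]],[0,f["fy"],f["cy"]],[0,0,1.]])
    return cv2.projectPoints(np.array(P,float).reshape(-1,1,3),np.array(f["rvec"],float),np.array(f["tvec"],float),K,None)[0].reshape(-1,2)
def cross(f1,a,f2,b):
    o1,d1=ray(f1,a);o2,d2=ray(f2,b); s=np.linalg.lstsq(np.c_[d1,-d2],o2-o1,rcond=None)[0]
    p,q=o1+d1*s[0],o2+d2*s[1]; return (p+q)/2,np.linalg.norm(p-q)
def down(yaw):  # tool pointing down, closing axis y at angle yaw in world xy
    y=np.array([np.cos(yaw),np.sin(yaw),0]); z=np.array([0,0,-1.]); return np.c_[np.cross(y,z),y,z]
def rz(a): return np.array([[np.cos(a),-np.sin(a)],[np.sin(a),np.cos(a)]])
E
python3 - <<'E'
from h import *
f=grab_frame("scene"); g=grab_frame("side")
C=lambda u,v:(205+u/3-.33,120+v/3-.33)
S=lambda u,v:(290+(u-425)/2.25,155+v/2.25)
for n,p,z in [("topFR hinge",C(203,45),316),("topFL",C(206,214),316),("backL",C(35,223),316),("backR",C(38,50),316),("botFL",C(241,355),0),("botBL",C(99,366),0),
 ("door free top outer",C(249,213),312),("bar top",C(279,198),294),("rackA",C(228,505),60),("rackB",C(350,463),60),("rackC",C(374,527),60),("rackD",C(252,573),60),
 ("bottle",(284,146),15),("roll",(340,120),20),("mug",(361,140),40),("jar",(353,228),75)]:
    print(n,onz(f,p,z).round())
print("side hinge-front top",[onz(g,S(*p),316).round() for p in [(626,122),(770,115),(712,30),(584,38)]])
print("bar top side",onz(g,S(533,63),294).round(), "door free top",onz(g,S(554,45),312).round(), "door hinge top",onz(g,S(618,127),312).round())
print("bottle side",onz(g,(374,335),0).round(),"roll side base",onz(g,(289,392),0).round())
# refine rack by colour
hsv=cv2.cvtColor(f["pixels"],cv2.COLOR_BGR2HSV)
m=cv2.inRange(hsv,(5,80,60),(20,255,255)); m[:270]=0;m[320:]=0;m[:,:270]=0;m[:,335:]=0
c=max(cv2.findContours(m,0,2)[0],key=cv2.contourArea)
print(cv2.minAreaRect(c),cv2.approxPolyDP(c,4,True).reshape(-1,2).tolist())
E
```

```text
topFR hinge [ 670. -206.  316.]
topFL [667.  39. 316.]
backL [861.  41. 316.]
backR [ 873. -209.  316.]
botFL [648.  67.   0.]
botBL [837.  74.   0.]
door free top outer [618.  38. 312.]
bar top [584.   8. 294.]
rackA [663. 295.  60.]
rackB [513. 249.  60.]
rackC [489. 332.  60.]
rackD [636. 380.  60.]
bottle [ 645. -383.   15.]
roll [ 382. -517.   20.]
mug [ 299. -379.   40.]
jar [380.  74.  75.]
side hinge-front top [array([ 674., -210.,  316.]), array([ 868., -211.,  316.]), array([871.,  29., 316.]), array([666.,  19., 316.])]
bar top side [584. -12. 294.] door free top [618.   8. 312.] door hinge top [ 663. -215.  312.]
bottle side [ 644. -405.    0.] roll side base [ 387. -553.    0.]
((304.72601318359375, 292.1027526855469), (26.4512996673584, 44.35859298706055), 69.44395446777344) [[320, 273], [281, 287], [289, 312], [328, 297]]
```

```bash
python3 - <<'E'
from h import *
bot.reach([572,314,260],down(1.88)); f=grab_frame("wrist"); cv2.imwrite("pics/w1.png",f["pixels"]); np.save("w1.npy",f,allow_pickle=True)
print(bot.read_state()["q"].round(2),bot.read_state()["time_s"])
print(proj(f,[[575,314,60]]))
bot.reach([586,8,440],down(1.57+.14)); f=grab_frame("wrist"); cv2.imwrite("pics/w2.png",f["pixels"]); np.save("w2.npy",f,allow_pickle=True)
print(bot.read_state()["q"].round(2),bot.read_state()["time_s"])
print(proj(f,[[586,8,294]]))
a=np.hstack([cv2.imread("pics/w1.png"),cv2.imread("pics/w2.png")]); 
cv2.imwrite("pics/w12.png",cv2.resize(np.vstack([a[:,:640],a[:,640:]]),(480,600)))
E
```

```text
[-0.55  0.39 -0.03  1.52  0.01  1.22  1.3 ] 1.9833
[[315.21239057 172.38414436]]
[-0.18  0.21  0.12  1.38 -0.03  1.55  1.65] 3.3667
[[315.29248869 181.67952362]]
```

View pics/w12.png

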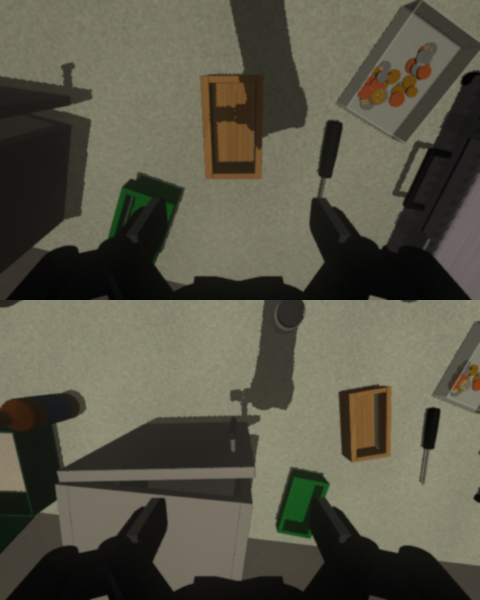

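```bash
python3 - <<'E'
import cv2,numpy as np
a=cv2.imread("pics/w1.png")[90:250,255:365]; b=cv2.imread("pics/w2.png")[110:250,240:360]
a=cv2.resize(a,(390,567),interpolation=2); b=cv2.resize(b,(400,467),interpolation=2)
o=np.zeros((600,800,3),np.uint8); o[:567,:390]=a; o[:467,400:]=b
cv2.imwrite("pics/crop2.png",np.clip(o*2.,0,255).astype(np.uint8))
E
```

```text
(no output)
```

View pics/crop2.png

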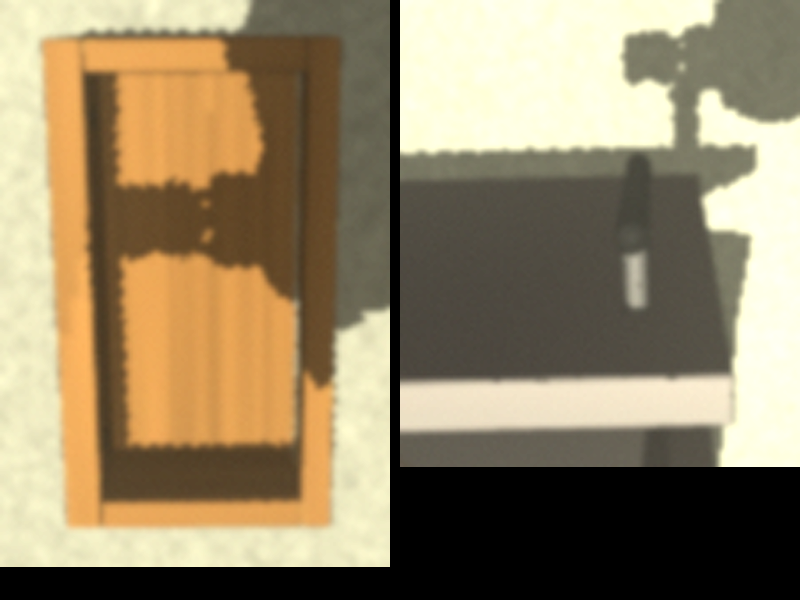

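The left wall (36 px) is the thicker one, so it is the back board. The right wall is the slat, with its gap visible at (296,400) in the crop, on the +y side. The bar's top end is at (309,181) in w2 and the door's outer top edge is a line through crop (400,381)–(733,375).

```bash
python3 - <<'E'
from h import *
f=np.load("w2.npy",allow_pickle=True).item(); r=np.load("w1.npy",allow_pickle=True).item()
W=lambda u,v:(240+(u-400)*.3,110+v*.3)
bar=onz(f,W(630,236),294)
p=onz(f,W(400,381),312);q=onz(f,W(733,375),312);s=onz(f,W(733,424),312)
f0=onz(f,(58*4/3,168*4/3+1),312)
print("bar",bar.round(1),"edge",f0.round(1),p.round(1),q.round(1),s.round(1))
d=q-f0; th=np.arctan2(-d[0],d[1]); print("door angle abs",th, np.arctan2(-(q-p)[0],(q-p)[1]))
for t in (th,): 
    print("H from bar",bar[:2]-rz(t)@[-35,226],"H from edge",q[:2]-rz(t)@[0,254], s[:2]-rz(t)@[16,254])
X=lambda u,v:(255+u*110/390,90+v*160/567)
c=[onz(r,X(*k),60) for k in [(42,37),(341,37),(331,526),(69,526)]]
for k in c: print(k.round(1))
c=np.array(c); ctr=c.mean(0); x=(c[2]+c[3]-c[0]-c[1])/2; 
print("center",ctr,np.linalg.norm(x),"x ang",np.arctan2(x[1],x[0]),"slat side",(c[1]+c[2])/2, "width", np.linalg.norm((c[1]+c[2]-c[0]-c[3])/2))
a=np.arctan2(x[1],x[0])
print("slat mid", (c[1]+c[2])[:2]/2-5*np.array([-np.sin(a),np.cos(a)]))
E
```

```text
bar [586.    1.8 294. ] edge [ 655.8 -211.3  312. ] [633.1 -57.8 312. ] [617.8  36.3 312. ] [632.8  38.8 312. ]
door angle abs 0.15234150047716463 0.1614416477323895
H from bar [ 654.88755229 -216.24441471] H from edge [ 656.36205918 -214.77531404] [ 655.57137359 -214.72577078]
[516.5 241.4  60. ]
[489.  326.6  60. ]
[640.4 377.   60. ]
[667.7 291.9  60. ]
center [578.41729291 309.23112415  60.        ] 159.51485390188108 x ang 0.32157469278163714 slat side [564.7297137  351.81625436  60.        ] width 89.46157028429404
slat mid [566.31001832 347.07255988]
```

```bash
python3 - <<'E'
from h import *
H=np.array([655.5,-214.5]); th0=.155
P=lambda t,z=265:np.r_[H+rz(t)@[-35,226],z]
hand.command_gripper(55,25)
bot.reach(P(th0,330),down(th0-np.pi/2)); print(bot.read_state()["q"].round(2))
for t in np.linspace(th0,1.7,6): print(bot.inverse_kinematics(P(t),down(t-np.pi/2)) is not None)
print(bot.move_linear(P(th0),rate=100,force_limit=15))
hand.command_gripper(0,25); s=bot.read_state(); print(s["gripper_width"],s["finger_force"],s["time_s"])
if 7<s["gripper_width"]<14:
    for t in np.linspace(th0,1.55,9)[1:]:
        h=bot.move_linear(P(t),down(t-np.pi/2),rate=110,force_limit=25)
        s=bot.read_state(); print(round(t,2),h,s["wrist_force"].round(1),s["gripper_width"].round(1),s["time_s"])
        if h: break
    f=grab_frame("scene"); cv2.imwrite("pics/s2.png",f["pixels"])
E
```

```text
[-0.48  0.25  0.5   1.6  -0.12  1.32 -1.37]
True
True
True
True
True
True
False
5.7643771778042865 24.340694546699524 7.65
```

```bash
python3 - <<'E'
from h import *
f=grab_frame("wrist"); g=grab_frame("side"); s=bot.read_state(); print(s["tcp_pos"],s["wrist_force"])
o=np.vstack([f["pixels"][100:400,120:520], cv2.resize(g["pixels"][130:230,290:430],(400,286),interpolation=2)])
cv2.imwrite("pics/grip.png",np.clip(o*1.6,0,255).astype(np.uint8))
E
```

```text
[586.54935404   2.0484086  265.44836241] [ 1.80433434 -3.7119752   1.29649623]
```

View pics/grip.png

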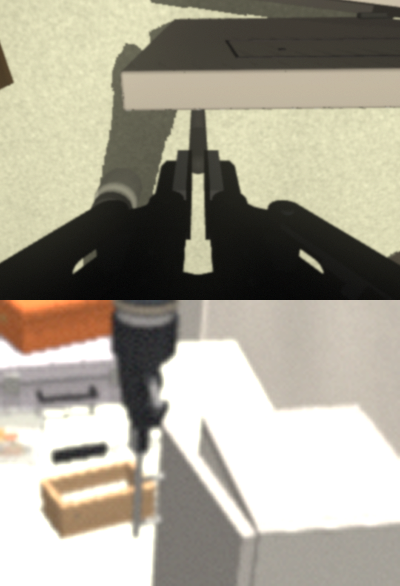

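The picture shows the bar held between both pads at about (197,160), so the grip is good and the width reading just runs low. I'll draw the door open.

```bash
python3 - <<'E'
from h import *
H=np.array([655.5,-214.5]); th0=.155
P=lambda t,z=265:np.r_[H+rz(t)@[-35,226],z]
for t in np.linspace(th0,1.55,9)[1:]:
    h=bot.move_linear(P(t),down(t-np.pi/2),rate=110,force_limit=25)
    s=bot.read_state(); print(round(t,2),h,s["wrist_force"].round(1),s["gripper_width"].round(1),s["time_s"])
    if h: break
else:
    h=bot.move_linear(P(1.74),down(1.74-np.pi/2),rate=40,force_limit=12)
    s=bot.read_state(); print(h,s["wrist_force"].round(1),s["tcp_pos"],s["time_s"])
    v=s["tcp_pos"][:2]-H; print("door abs",np.arctan2(v[1],v[0])-np.arctan2(226,-35))
f=grab_frame("scene"); cv2.imwrite("pics/s2.png",f["pixels"])
E
```

```text
Traceback (most recent call last):
AttributeError: 'float' object has no attribute 'round'
```

```bash
python3 - <<'E'
from h import *
H=np.array([655.5,-214.5]); th0=.155
P=lambda t,z=265:np.r_[H+rz(t)@[-35,226],z]
for t in np.linspace(th0,1.55,9)[2:]:
    h=bot.move_linear(P(t),down(t-np.pi/2),rate=110,force_limit=25)
    s=bot.read_state(); print(round(t,2),h,s["wrist_force"].round(1),round(s["gripper_width"],1),s["time_s"])
    if h: break
else:
    h=bot.move_linear(P(1.74),down(1.74-np.pi/2),rate=40,force_limit=12)
    s=bot.read_state(); print(h,s["wrist_force"].round(1),s["tcp_pos"],s["time_s"])
    v=s["tcp_pos"][:2]-H; print("door abs",np.arctan2(v[1],v[0])-np.arctan2(226,-35))
f=grab_frame("scene"); cv2.imwrite("pics/s2.png",f["pixels"])
E
```

```text
0.5 False [ 4.3 -6.5 -1.4] 5.7 8.7667
0.68 False [ 7.7 -6.9 -3.9] 5.5 9.275
0.85 False [ 8.4 -6.7 -5.2] 5.4 9.7833
1.03 False [10.3 -5.7 -5.4] 5.3 10.2917
1.2 False [ 8.3 -1.6 -4.9] 5.6 10.8
1.38 False [ 8.6 -1.4 -3.1] 5.5 11.3083
1.55 False [ 6.3 -0.4 -1.9] 5.6 11.8167
True [-0.2  1.4  4.8] [ 439.69294386 -278.51491448  265.34788328] 12.725
door abs -4.5776731708465475
```

View pics/s2.png

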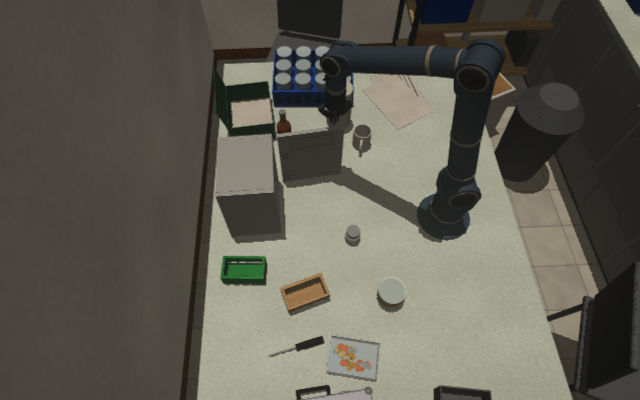

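The door is open at right angles, with its inside facing the camera at (310,157) and the outline near (315,145). I'll nudge it on to make sure it is at the stop, then release and go for the rack, which is still at (305,292).

```bash
python3 - <<'E'
from h import *
H=np.array([655.5,-214.5])
s=bot.read_state(); p=s["tcp_pos"]
h=bot.move_linear(p+[1.5,-8,0],rate=20,force_limit=12); s=bot.read_state(); print(h,s["tcp_pos"],s["wrist_force"].round(1))
bot.sleep(.2)
hand.command_gripper(45); s=bot.read_state(); p=s["tcp_pos"]; print(p,s["wrist_force"].round(1))
bot.move_linear(np.r_[p[:2],400],rate=200)
f=grab_frame("wrist"); np.save("w3.npy",f,allow_pickle=True)
bot.reach([440,-100,430],down(0))
f=grab_frame("wrist"); cv2.imwrite("pics/w4.png",f["pixels"]); np.save("w4.npy",f,allow_pickle=True); print(bot.read_state()["time_s"])
g=np.load("w3.npy",allow_pickle=True).item()["pixels"]
cv2.imwrite("pics/w34.png",cv2.resize(np.vstack([g,f["pixels"]]),(480,600)))
print(proj(f,[[655,-214,312],[*(H+rz(1.7)@[0,254]),312]]))
E
```

```text
True [ 439.61155196 -278.32856062  265.29370023] [-0.7  2.2  5.4]
[ 439.44012569 -278.8144742   264.84815401] [-0.1  0.1  0.1]
15.4
[[534.44321866 297.35665714]
 [283.21245731 325.28349675]]
```

View pics/w34.png

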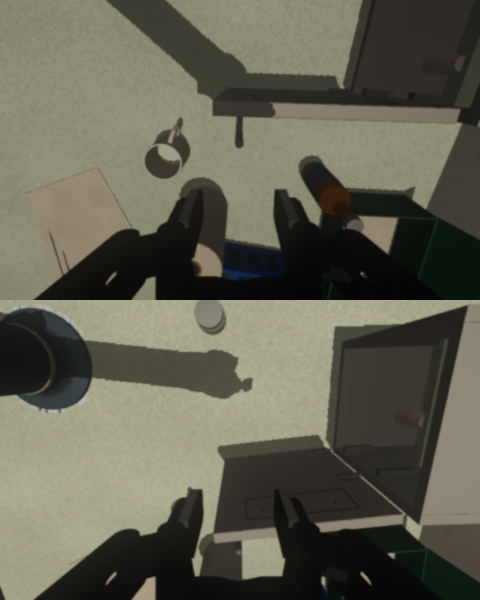

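Both views show the door at its stop, with its bright top edge at full-image w3 (284,133)–(613,143). The outline is in w4 at about (327,264)–(479,276). I'll fit the top edge in numbers and then grasp the rack.

```bash
python3 - <<'E'
from h import *
f=np.load("w3.npy",allow_pickle=True).item(); k=f["pixels"].max(2).astype(float)
a=[];b=[]
for u in range(340,580,8):
    col=k[120:180,u]; d=np.diff(cv2.GaussianBlur(col[:,None],(1,5),0).ravel()); a.append((u,120+d[:35].argmax()+.5)); b.append((u,120+d.argmin()+.5))
def line(pts):
    pts=np.array(pts); 
    for _ in range(3):
        c=np.polyfit(pts[:,0],pts[:,1],1); r=abs(np.polyval(c,pts[:,0])-pts[:,1]); pts=pts[r<=max(1.5,np.median(r)*2)]
    print(len(pts),c); P=[onz(f,(u,np.polyval(c,u)),312) for u in (300,580)]; return P
I=line(a);O=line(b)
for n,L in (("inner",I),("outer",O)):
    d=L[0]-L[1]; print(n,L[0].round(1),L[1].round(1),"theta",np.arctan2(-d[0],d[1]))
row=k[int(np.polyval(np.polyfit(*np.array(a).T,1),290))+8]; print(row[270:310].astype(int))
w=np.load("w4.npy",allow_pickle=True).item()
q=np.array([(245,198),(350,188),(359,207),(249,219)])*4/3
d=(I[0]-I[1]);d/=np.linalg.norm(d); n=np.array([d[1],-d[0],0]); 
Q=[]
for uv in q:
    o,r=ray(w,uv); Q.append(o+r*((I[0]-o)@n)/(r@n))
print(np.round(Q,1),np.mean(Q,0).round(1))
E
```

```text
24 [2.97826087e-02 1.25871014e+02]
21 [-1.65918361e-01  2.26836509e+02]
inner [ 417.2 -229.5  312. ] [ 629.7 -203.   312. ] theta 1.694880633847144
outer [ 421.7 -262.   312. ] [ 626.2 -194.   312. ] theta 1.89179730974689
[144 142 140 141 141 141 141 143 146 145 145 147 134 101  70  60  59  58
  58  57  58  58  57  58  58  57  57  57  57  58  58  57  57  57  57  57
  57  56  57  57]
[[ 450.4 -225.4  222.3]
 [ 622.1 -203.9  228.1]
 [ 610.4 -205.4  285.6]
 [ 454.5 -224.8  285.8]] [ 534.3 -214.9  255.4]
```

```bash
python3 - <<'E'
from h import *
a=0.3216; y=np.array([-np.sin(a),np.cos(a)]); S=np.array([566.3,347.1]); yaw=a+np.pi/2-0
# tool yaw: pick branch by last joint
for k in (yaw,yaw-np.pi):
    q=bot.inverse_kinematics([*S,120],down(k)); print(None if q is None else np.round(q,2))
for k in (1.7,1.7-np.pi):
    q=bot.inverse_kinematics([516,-119,250],down(k)); print(None if q is None else np.round(q,2))
E
```

```text
[-0.71  0.53  0.14  1.66 -0.08  0.96  1.35]
[-0.71  0.53  0.13  1.66 -0.08  0.96 -1.79]
[-0.28  0.2   0.5   1.85 -0.11  1.12  1.96]
[-0.27  0.2   0.49  1.84 -0.1   1.12 -1.18]
```

```bash
python3 - <<'E'
from h import *
a=0.3216; S=np.array([566.3,347.1]); yaw=a+np.pi/2
def st(m): s=bot.read_state(); print(m,s["tcp_pos"].round(1),s["wrist_force"].round(1),round(s["gripper_width"],1),round(s["finger_force"],1),round(s["time_s"],1)); return s
bot.reach([450,100,430],down(1.6)); hand.command_gripper(60,60)
bot.reach([*S,140],down(yaw)); st("above")
print(bot.move_linear([*S,26],rate=100,force_limit=12)); st("down")
hand.command_gripper(0,60); st("grip")
E
```

```text
above [567.5 346.4 141.7] [-0.1  0.1 -0.1] 60.3 0.0 18.3
False
down [566.9 347.5  26.8] [ 0.2  0.5 -0.1] 59.8 0.0 19.6
grip [566.5 347.   26.5] [-1.2 -1.2  4. ] 8.2 61.8 20.1
```

```bash
python3 - <<'E'
from h import *
def st(m): s=bot.read_state(); print(m,s["tcp_pos"].round(1),s["wrist_force"].round(1),round(s["gripper_width"],1),round(s["finger_force"],1),round(s["time_s"],1)); return s
th=1.695; n=np.array([np.cos(th),np.sin(th)]); T=np.array([518,-130.7])
bot.move_linear([566.3,347.1,255],rate=130); st("lift")
bot.reach([490,160,255],down(th+.03)); 
bot.reach([*(T+60*n),254],down(th)); bot.sleep(.3); st("pre")
f=grab_frame("wrist"); np.save("w5.npy",f,allow_pickle=True); g=grab_frame("scene"); np.save("s5.npy",g,allow_pickle=True)
cv2.imwrite("pics/w5.png",np.vstack([f["pixels"][0:300,:],cv2.resize(g["pixels"][100:250,200:440],(640,400),interpolation=2)])[:, :][:600+100:1][:600])
E
```

```text
lift [566.  346.9 254.1] [ 0.   0.9 -2.1] 8.1 61.0 22.0
pre [510.8 -69.9 253.9] [-0.1  0.8 -1.8] 7.7 61.1 24.0
```

View pics/w5.png

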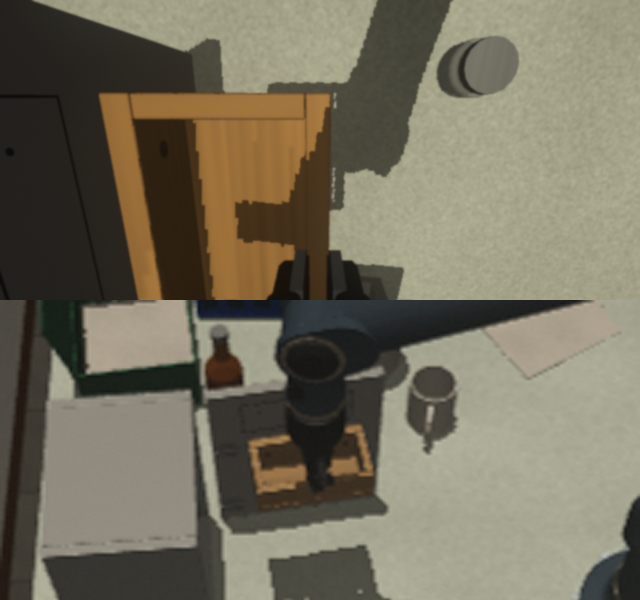

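The rack hangs level in the grip in front of the outline. In w5 its near end has top corners at (100,94) and (332,94), and the outline's lower free-end corner is at (58,96).

```bash
python3 - <<'E'
from h import *
f=np.load("w5.npy",allow_pickle=True).item()
th=1.695; n=np.array([np.cos(th),np.sin(th)]); t=np.array([-np.sin(th),np.cos(th)]); D=np.array([528.5,-215])
A=onz(f,(100.5,94),287);B=onz(f,(331,94),287); A2=onz(f,(154-18,300),287)
print(A,B,np.linalg.norm(A-B),"end-board angle",np.arctan2(*(B-A)[[1,0]]),"back edge angle",np.arctan2(*(A-A2)[[1,0]])-np.pi/2)
o,r=ray(f,(58,96.5)); N=np.r_[n,0]; P=o+r*((np.r_[D,0]-o)@N)/(r@N)
print("outline corner",P,"rel centre along",(P[:2]-D)@t,"rack end along",(A[:2]-D)@t,(B[:2]-D)@t,"gap to door",(A[:2]-D)@n)
o2,r2=ray(f,(0,96.5)); P2=o2+r2*((np.r_[D,0]-o2)@N)/(r2@N); print(P2)
E
```

```text
[ 442.12104163 -163.42156117  287.        ] [430.88770935 -75.18135152 287.        ] 88.95236003006474 end-board angle 1.6974192352590818 back edge angle -4.605955244174295
outline corner [ 450.94371785 -224.6826162   226.34490239] rel centre along 78.15836460042762 rack end along 79.32377642911548 79.53897290496522 gap to door 61.88213226536162
[ 450.88694206 -224.68970445  261.96566012]
```

```bash
python3 - <<'E'
from h import *
th=1.695; n=np.array([np.cos(th),np.sin(th)]); T=np.array([518,-130.7])
bot.move_linear([*(T+10*n),254],rate=80); bot.sleep(.3)
s=bot.read_state(); b=s["wrist_force"]@np.r_[n,0]
print(bot.move_linear([*(T-8*n),254],rate=12,force_limit=8))
def F(): 
    bot.sleep(.4); s=bot.read_state(); return s,(s["wrist_force"]@np.r_[n,0])-b
s,x=F(); print(s["tcp_pos"],x)
k=(s["tcp_pos"][:2]-T)@n
for i in range(8):
    if 8.5<x<11.5: break
    k-=np.clip((10-x)*.07,-.8,.8)
    bot.move_linear([*(T+k*n),254],rate=10); s,x=F(); print(k,s["tcp_pos"].round(2),(s["tcp_pos"][:2]-T)@n,x,s["wrist_torque"].round(2),s["time_s"])
E
```

```text
True
[ 516.75435095 -129.67764964  252.02296814] -0.406368696938158
0.4403457189562141 [ 518.01 -130.14  254.  ] 0.5556886607627901 0.09717963126509566 [ 0.19 -0.02 -0.05] 27.4
-0.2528517068552293 [ 518.2  -130.34  253.98] 0.33624630949731804 3.332921903081792 [ 0.97 -0.16 -0.13] 28.05
-0.7195471736395039 [ 518.22 -130.35  253.91] 0.3211396678580934 5.205781006239544 [ 1.19 -0.22 -0.08] 28.7
-1.055142503202736 [ 518.22 -130.33  253.88] 0.33977252626829674 5.441497951150794 [ 1.38 -0.21 -0.09] 29.35
-1.3742376466221804 [ 518.19 -130.34  253.83] 0.33318315177465624 6.597566640227295 [ 1.43 -0.15 -0.08] 30.0
-1.6124079818062698 [ 518.19 -130.34  253.8 ] 0.3351739699455635 6.7658609548448885 [ 1.57 -0.11 -0.16] 30.65
-1.8387977149671275 [ 518.18 -130.35  253.79] 0.3245019005231895 7.8839179805104544 [ 1.63 -0.13 -0.14] 31.3
-1.9869234563313958 [ 518.2  -130.32  253.76] 0.35662274839425173 7.1582382495286705 [ 1.67 -0.1  -0.11] 31.95
```

```bash
python3 - <<'E'
from h import *
th=1.695; n=np.array([np.cos(th),np.sin(th)]); T=np.array([518,-130.7])
def F(m=6):
    v=[]
    for _ in range(m): bot.sleep(.1); v.append(bot.read_state()["wrist_force"][:2]@n)
    return np.mean(v)-.8
k=-1.99
for i in range(4):
    x=F(); print(k,x)
    if 9<x<11: break
    k-=np.clip((10-x)*.25,-.8,.8); bot.move_linear([*(T+k*n),254],rate=10)
bot.sleep(1.5); x=F(10); s=bot.read_state(); print(x,s["tcp_pos"],round(s["gripper_width"],1),s["finger_force"],s["time_s"])
f=grab_frame("wrist"); g=grab_frame("side"); np.save("w6.npy",f,allow_pickle=True)
h=grab_frame("scene")
cv2.imwrite("pics/fin.png",np.vstack([f["pixels"][:300],np.hstack([cv2.resize(g["pixels"][130:280,280:440],(320,300),interpolation=2),cv2.resize(h["pixels"][100:220,210:338],(320,300),interpolation=2)])]))
E
```

```text
-1.99 6.41302378948633
-2.79 7.6999035502582585
-3.365024112435435 9.006430736253785
8.990486897651591 [ 518.15820083 -130.3276409   253.56234062] 7.7 61.131479144096375 36.75
```

View pics/fin.png

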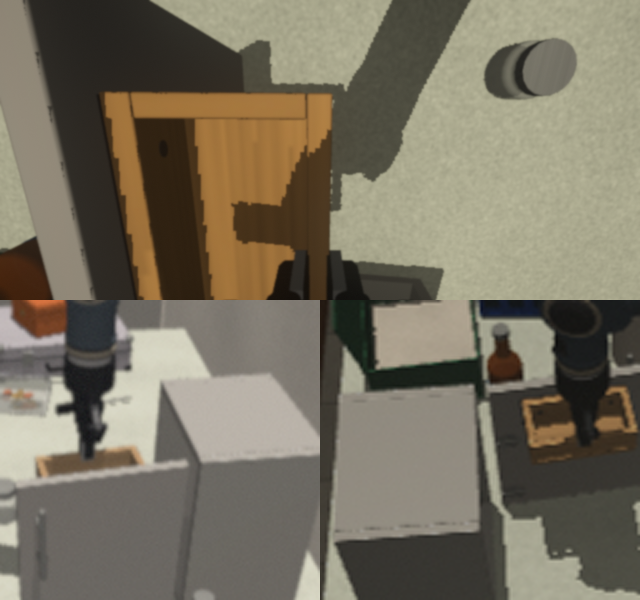

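The rack lies flat on the door over the outline, with its corners at (105,94) and (332,94), unmoved in the grip. The push is a steady 9 N and the bystanders are undisturbed. I'm handing in.

```bash
python3 - <<'E'
from h import *
s=bot.read_state(); print(s["orientation"].round(3)[:,2],s["wrist_force"].round(1)); print(ticket.hand_in())
E
```

```text
[-0.007  0.011 -1.   ] [-0.1  9.7 -2.6]
the job is handed in; nothing more can be done
None
```

The door is open against its stop, and the beech rack is gripped level and flat over the pencilled outline, pressed on with about 9 N; the job is handed in, but no verdict came back.

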